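# Shift the sieve to the spare fold-out hook and fold its old hook away

## Task

Swing the folded hook on the front of the spice shelf fully out, then move the yellow sieve over from the other hook and leave it hanging by its loop on this one, never letting it drop. Then fold the emptied hook flat against the shelf front again, and leave the things standing on the shelf where they are.

Things in the scene. Friction and masses are not known exactly. Their poses are not given: they have to be found in the camera images.
- shelf: narrow sky-blue plywood shelf on two end panels, 700 mm long, 170 mm deep, top surface 210 mm above the work surface. Origin at the work-surface level below the middle of the shelf's front face; x runs to the back of the shelf, y along it to the robot's left, z up. A steel clamp on a stub of wall holds its right rear corner, up to 70 mm above the shelf. Open below.
- hook_a: hinge plate of the loaded hook (carrying the sieve at the start), a steel swing-arm hook on the shelf's front edge. Origin on the vertical hinge axis, level with the arm's flat top face, 16 mm in front of the shelf's front face and 5 mm above the shelf's top surface. Its axes are those of the shelf: -x points out of the shelf front, +y along it to the left, z up.
- hook_a_arm (a joint): swing angle of the arm of the loaded hook (carrying the sieve at the start) about the vertical hinge (rad): 0 = folded flat along the shelf front, pointing to the plate's +y; 1.571 = fully out, pointing to the plate's -x (end stops at both). Turns anticlockwise seen from above as it unfolds; stiff hinge, stays where it is left (about 1 N at the pin moves it).
- hook_a_pin (a point): centre of the top of the upright round pin (12 mm diameter, 22 mm above the arm's top face) at the free end of the arm of the loaded hook (carrying the sieve at the start), 85 mm from the hinge axis. Folded, the pin stands just in front of the shelf edge, and rises 27 mm above the shelf's top. It is the natural thing to pinch or push to swing the arm.
- hook_a_seat (a point): point on the flat top face of the arm of the loaded hook (carrying the sieve at the start), 45 mm from the hinge axis; it swings with the arm: +y runs along the arm to the pin, z up. The arm is a strip 12 mm wide and 6 mm thick.
- hook_b: hinge plate of the spare hook (empty and folded at the start, at most 0.25 rad), a steel swing-arm hook on the shelf's front edge. Origin on the vertical hinge axis, level with the arm's flat top face, 16 mm in front of the shelf's front face and 5 mm above the shelf's top surface. Its axes are those of the shelf: -x points out of the shelf front, +y along it to the left, z up.
- hook_b_arm (a joint): swing angle of the arm of the spare hook (empty and folded at the start, at most 0.25 rad) about the vertical hinge (rad): 0 = folded flat along the shelf front, pointing to the plate's +y; 1.571 = fully out, pointing to the plate's -x (end stops at both). Turns anticlockwise seen from above as it unfolds; stiff hinge, stays where it is left (about 1 N at the pin moves it).
- hook_b_pin (a point): centre of the top of the upright round pin (12 mm diameter, 22 mm above the arm's top face) at the free end of the arm of the spare hook (empty and folded at the start, at most 0.25 rad), 85 mm from the hinge axis. Folded, the pin stands just in front of the shelf edge, and rises 27 mm above the shelf's top. It is the natural thing to pinch or push to swing the arm.
- hook_b_seat (a point): point on the flat top face of the arm of the spare hook (empty and folded at the start, at most 0.25 rad), 45 mm from the hinge axis; it swings with the arm: +y runs along the arm to the pin, z up. The arm is a strip 12 mm wide and 6 mm thick.
- sieve: yellow plastic tea sieve, hung upright by the rectangular loop of its handle. Origin: middle of the underside of the loop's top bar (rests on the arm); y along the bar, z up, x square to the flat. Loop 46 mm wide outside along y, 34 inside, 10 thick along x; top bar 8 high; opening 50 high below the origin. Hoop 76 mm diameter, 22 thick, lowest point 160 mm below the origin. 55 to 105 g.
- dabba: bystander: closed round steel spice tin, 116 mm diameter, 61 mm tall with its knob, on the shelf. Origin at the centre of its underside.
- clove_jar: bystander: sealed glass jar of cloves, 56 mm diameter, 84 mm tall, on the shelf. Origin at the centre of its underside.
- wooden_box: bystander: small dark wooden box, 74 x 104 x 50 mm tall, on the shelf. Origin at the centre of its underside.
- tongs: bystander: small steel tongs lying on the shelf near its left end, 143 mm long (along their x), 52 mm wide, 12 mm high. Origin at mid-length on the underside.
Things that resemble listed ones, but are neither listed nor needed, are in the scene too. Of the things like the sieve, leave any that is blue or purple; of the rest the larger one is meant.

How it is judged:
By the outcome, as a careful person would: the job done as asked, in the order asked, and still so for the second after the job is handed in, with the robot touching nothing.
It also fails if it takes over 69 s, if anything falls off the work surface, if the arm or the gripper's body presses on something with over 40 N, if the wrist force passes 120 N, or if a joint passes its speed limit or range.

## Robot

A 7-joint arm with a two-finger parallel gripper is mounted at the origin on the work surface. World frame = base frame: x ahead of the robot, y to its left, z up, the work surface at z = 0. Lengths are in m, angles in rad, forces in N, time in s.
With the tool pointing down it reaches from about 0.425 to 0.925 m from the base axis. Payload 6.8 kg.
Tool frame: the origin (TCP) lies on the centre line of the jaws, within the pads' length; the fingertips stand 17 mm ahead of it and the grasp point (between the pads) lies 2 mm behind it; z points along the fingers, x is the direction in which the jaws open and shut, and the axes are right-handed (so a half turn about z gives the same grasp; the last joint's range is limited). The gripper opens to 85 mm and grips with 20 to 120 N. Pads are 22 mm wide; open, the fingers measure 114 mm over their backs; the gripper's body (76 mm by 85 mm) begins 54 mm behind the grasp point. The pads swing forward as they close: fully open they stand 13 mm farther back than shut.
Start: joints at [-1.269, 0.477, 0.022, 1.555, -0.011, 1.109, -0.083], TCP at [0.269, 0.619, 0.248] pointing down, gripper open.
Joint ranges: [-2.96, 2.96], [-0.34, 2.1], [-1.41, 1.46], [0.24, 2.44], [-1.37, 4.51], [0.17, 1.92], [-2.96, 2.96]. Speed limits (rad/s): [2.39, 2.39, 3.14, 3.14, 3.14, 3.14, 3.14].

## Interface

Orientations are given as a rotation vector (axis times angle).
In Python, from bench import r gives the robot as it stands.
- The arm moves only by the tool arm_command, never from a script. Its argument "increments" is a list of rows, each a list of 3 entries, a list of its own where there are three numbers: the shift along the world's x, y, z in m, then the turn, a rotation vector about the world's x, y, z in rad, then the opening in per cent of the stroke, from 0 (shut) to 100 (fully open). A call has 1 to 10 rows; each row is the pose to reach, as a shift and turn from the pose commanded when the call began; what a row does not reach only later rows make up. A row lasts 1/10 s, in which the tool goes at most 50 mm and 8.59 degrees, less where a joint would pass 70% of its speed; a pose out of reach is approached as far as the arm can. A call with a gripper value outside its range is refused whole. The fingers move at their own pace and stop on an object; "newtons" is the grip in N (left out, the last holds). Time passes only in rows, so rows that repeat a pose let the fingers close. It gives the time, the measured TCP pose, the force and the opening at its end, in the units of the state.
- r.get_obs(): the state, without advancing time (a new reading comes with each control period).
- r.grab_frame(name): name is "side" or "top" or "wrist"; returns the picture (384x512x3 uint8, blue, green, red); there is no depth.
- r.camera_model(name): a dict with "camera_matrix" (3x3 intrinsics, pixels), "D" ([k1, k2, p1, p2, k3] as OpenCV has them; the pictures are not rectified), "camera_from_world" (4x4, takes a point from world to camera coordinates). Camera axes: x right, y down, z forward; pixel columns grow to the right and rows downward; lengths in m; the calibration is good to about 2 mm. A picture is of the moment at which its call begins: read the wrist's pose just before it. camera_model takes no time and is no camera call; for the wrist camera it gives the pose at the moment of the call.
- r.hand_in(): hands the job in, once; it reports no verdict.
The state is a dict: "clock": time; "joints": joint angles; "qvel": joint speeds; "tau": joint torques, N m; "tcp_pos": TCP position; "orientation": TCP orientation; "contact_force": force on the tool from outside, world axes, zero at the start; "moment": the same for the moment, N m; "grip_width": finger opening in m.
Only numpy, scipy, OpenCV 4.12 (cv2) and the standard library are available. Lean on these libraries where they do the work, as an engineer would, in place of code of your own. Each camera call takes 0.05 s, during which the arm holds its last target. There are 200 camera calls.

## Working session

There is one attempt and no reset: what is moved stays moved. The work goes in short steps, Python scripts to look and compute and a tool call to move; the robot and the scene stay as the last step left them, time stands still between calls to the robot, and variables do not carry over. Pictures are saved under pics/ and viewed, about 8 in all and at most 12, crops included, and the job is handed in when it is done.

Besides the shell and the picture viewer there is one more tool, called in YAML: its name, and indented under it one key for each argument. arm_command: Moves the arm, as the interface text tells. Its arguments: {"type":"object","properties":{"increments":{"type":"array","items":{"type":"array"}},"newtons":{"type":"number"}},"required":["increments"]}

```bash
mkdir -p pics; ls
python3 - <<'E'
from bench import r
import cv2,numpy as np
a=r.grab_frame("side");b=r.grab_frame("top")
cv2.imwrite("pics/side0.png",a);cv2.imwrite("pics/top0.png",b)
for n in("side","top","wrist"):
    c=r.camera_model(n);print(n,np.round(c["camera_matrix"],1).tolist(),np.round(c["D"],3),np.round(c["camera_from_world"],3).tolist())
print(r.get_obs())
E
```

```text
pics
side [[420.1, 0.0, 251.0], [0.0, 420.1, 184.2], [0.0, 0.0, 1.0]] [-0.133  0.     0.     0.     0.   ] [[0.717, -0.697, -0.001, -0.414], [-0.378, -0.388, -0.84, 0.358], [0.585, 0.603, -0.542, 0.946], [0.0, 0.0, 0.0, 1.0]]
top [[462.9, 0.0, 252.7], [0.0, 462.9, 189.3], [0.0, 0.0, 1.0]] [0.027 0.    0.    0.    0.   ] [[-0.027, -1.0, -0.005, 0.043], [-0.997, 0.027, -0.073, 0.609], [0.074, 0.003, -0.997, 1.207], [0.0, 0.0, 0.0, 1.0]]
wrist [[279.5, 0.0, 255.0], [0.0, 279.5, 190.7], [0.0, 0.0, 1.0]] [-0.068  0.     0.     0.     0.   ] [[0.398, 0.917, -0.001, -0.674], [0.869, -0.377, 0.32, -0.041], [0.294, -0.128, -0.947, 0.379], [0.0, 0.0, 0.0, 1.0]]
{'clock': 0.1, 'joints': array([-1.26909265,  0.47770387,  0.02234782,  1.55633271, -0.01150495,
        1.10929649, -0.08311814]), 'qvel': array([ 0.00030642, -0.00019411,  0.00067887, -0.00314751,  0.00092674,
       -0.0002672 ,  0.00071842]), 'tau': array([ 4.43383513e-03, -5.97759426e+01,  1.61402073e+00, -2.81953311e+01,
        1.29599721e-02,  4.96071676e-03,  2.19864724e-06]), 'tcp_pos': array([0.26875142, 0.61865115, 0.2474405 ]), 'orientation': array([ 2.62615611e+00,  1.72242931e+00, -2.01312581e-03]), 'contact_force': array([-0.96978183, -0.29549049,  0.45505868]), 'moment': array([ 0.04549486, -0.06418812,  0.03016166]), 'grip_width': 0.08540923054951484}
```

View pics/side0.png

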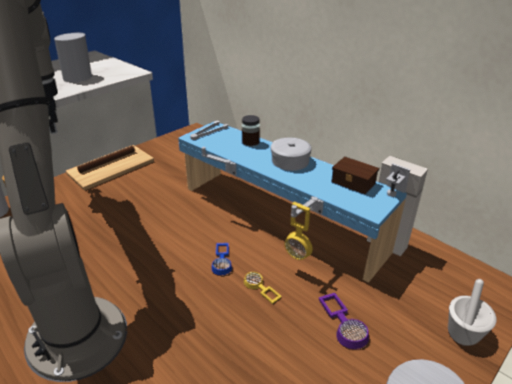

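View pics/top0.png

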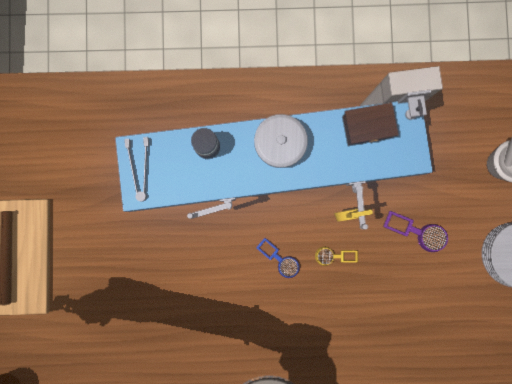

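The shelf stands ahead of the robot. Hook_b is nearly folded, with its hinge at about (228,203) and pin at (192,215) in the top view. Hook_a is out, with its hinge at (358,185) and pin at (364,226), and the large yellow sieve's bar is at (355,214). I'll measure from enlarged crops next.

```bash
cat > h.py <<'E'
from bench import r
import cv2,numpy as np
def ray(n,px,c=None):
    c=c or r.camera_model(n);T=np.array(c["camera_from_world"]);K=np.array(c["camera_matrix"])
    p=cv2.undistortPoints(np.array(px,float).reshape(-1,1,2),K,np.array(c["D"])).reshape(-1,2)
    d=np.c_[p,np.ones(len(p))]@T[:3,:3]
    return -T[:3,:3].T@T[:3,3],d
def plane(n,px,z,c=None):
    o,d=ray(n,px,c);return o+d*((z-o[2])/d[:,2])[:,None]
def proj(n,P,c=None):
    c=c or r.camera_model(n);T=np.array(c["camera_from_world"])
    return cv2.projectPoints(np.array(P,float).reshape(-1,3),cv2.Rodrigues(T[:3,:3])[0],T[:3,3],np.array(c["camera_matrix"]),np.array(c["D"]))[0].reshape(-1,2)
E
python3 - <<'E'
from h import *
t=cv2.imread("pics/top0.png");hs=cv2.cvtColor(t,cv2.COLOR_BGR2HSV)
blue=cv2.inRange(hs,(95,80,120),(112,255,255))
cs=max(cv2.findContours(blue,cv2.RETR_EXTERNAL,cv2.CHAIN_APPROX_NONE)[0],key=cv2.contourArea)
rc=cv2.minAreaRect(cs);bx=cv2.boxPoints(rc);P=plane("top",bx,.21);print(bx.round(1).tolist(),P.round(3).tolist())
print("sizes",np.linalg.norm(P-np.roll(P,1,0),axis=1))
print("cam",ray("top",[[0,0]])[0])
yl=cv2.inRange(hs,(20,120,100),(35,255,255))
for c in cv2.findContours(yl,cv2.RETR_EXTERNAL,cv2.CHAIN_APPROX_NONE)[0]:
    if cv2.contourArea(c)>20:
        q=cv2.minAreaRect(c);print("yel",q,plane("top",[q[0]],.223))
A=cv2.resize(t[165:240,325:395],None,fx=5.6,fy=6,interpolation=cv2.INTER_CUBIC)
A=cv2.resize(t[170:240,320:390],(400,400),interpolation=cv2.INTER_CUBIC);B=cv2.resize(t[175:245,175:245],(400,400),interpolation=cv2.INTER_CUBIC)
cv2.imwrite("pics/ab.png",np.hstack([A,B]))
E
```

```text
[[114.0999984741211, 137.60000610351562], [422.1000061035156, 98.30000305175781], [431.5, 172.1999969482422], [123.5999984741211, 211.39999389648438]] [[0.723, 0.337, 0.21], [0.793, -0.364, 0.21], [0.624, -0.376, 0.21], [0.555, 0.317, 0.21]]
sizes [0.16902721 0.70386269 0.1692851  0.69595324]
cam [0.51983695 0.02345866 1.24846481]
yel ((345.0, 256.0), (12.0, 24.0), 90.0) [[ 0.4433761  -0.17227423  0.223     ]]
yel ((321.81036376953125, 254.77586364746094), (13.130644798278809, 18.382904052734375), 23.198591232299805) [[ 0.44732898 -0.12165313  0.223     ]]
yel ((353.51348876953125, 213.58108520507812), (9.535140991210938, 36.98977279663086), 80.53767395019531) [[ 0.53567865 -0.19497602  0.223     ]]
```

View pics/ab.png

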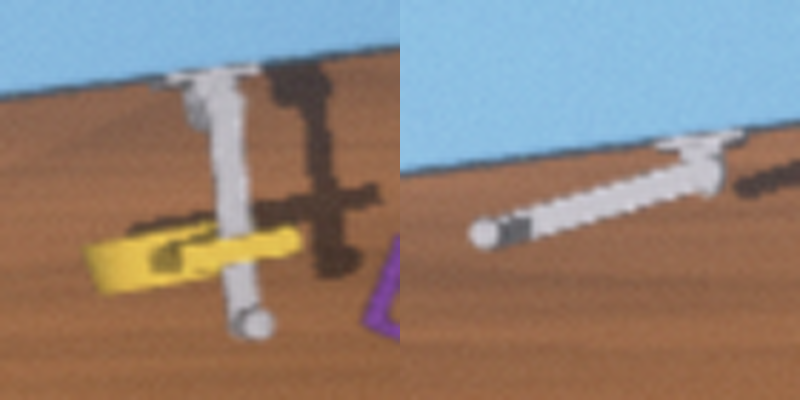

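Left crop: pin_a top is at about (258,323), and the sieve bar centre is near (241,251), square to the arm. Right crop: pin_b top is at (85,233) within its panel, with the hinge end at about (308,175).

Run:
```python
from h import *
f=lambda x,y,o:[x/5.714+o[0]-.4,y/5.714+o[1]-.4]
oa=(320,170);ob=(175,175)
pa=plane("top",[f(258,323,oa)],.237)[0];bar=plane("top",[f(241,251,oa),f(300,240,oa)],.223)
pb=plane("top",[f(85,233,ob)],.237)[0];
u=np.array([.555-.624,.317+.376]);u/=np.linalg.norm(u);n=np.array([-u[1],u[0]]) # u: shelf +y ; n: -x out
print("u",u,"yaw",np.arctan2(u[1],u[0])-np.pi/2,"n",n)
front=np.array([.624,-.376])
ha=plane("top",[f(222,85,oa)],.215)[0];hb=plane("top",[f(308,172,ob)],.215)[0]
for nm,p in(("pa",pa),("pb",pb),("ha",ha),("hb",hb),("bar",bar[0]),("barR",bar[1])):
    q=p[:2]-front;print(nm,p.round(4),"along",q@u,"out",q@n,"reach",np.hypot(*p[:2]))
print("arm lens",np.linalg.norm((pa-ha)[:2]),np.linalg.norm((pb-hb)[:2]))
```

```text
u [-0.0990772   0.99507975] yaw 0.09924001985560338 n [-0.99507975 -0.0990772 ]
pa [ 0.5076 -0.2151  0.237 ] along 0.17162232982350517 out 0.09986636165254256 reach 0.5513205672784766
pb [0.5412 0.1655 0.237 ] along 0.5470107974535974 out 0.0287113665783284 reach 0.5659643932069156
ha [ 0.6004 -0.2105  0.215 ] along 0.16703251477801728 out 0.00705656958861753 reach 0.6362549992569523
hb [0.5631 0.081  0.215 ] along 0.4608165725099103 out 0.015308699709686164 reach 0.568910685958106
bar [ 0.5353 -0.2131  0.223 ] along 0.17083759804371734 out 0.0721142761625582 reach 0.576188811234278
barR [ 0.539 -0.236  0.223] along 0.14771327723213915 out 0.07076105980857925 reach 0.5883679349408069
arm lens 0.09292321510312043 0.08723001715484613
```

arm_command:
  increments:
    - [[0,0,0.03],[0,0,0],100]
    - [[0.02,-0.035,0.06],[0,0,-0.03],100]
    - [[0.05,-0.075,0.07],[0,0,-0.06],100]
    - [[0.08,-0.12,0.07],[0,0,-0.09],100]
    - [[0.11,-0.16,0.07],[0,0,-0.12],100]
    - [[0.14,-0.2,0.07],[0,0,-0.15],100]
    - [[0.17,-0.24,0.07],[0,0,-0.17],100]
    - [[0.195,-0.28,0.07],[0,0,-0.2],100]
    - [[0.22,-0.32,0.07],[0,0,-0.2],100]
    - [[0.245,-0.36,0.07],[0,0,-0.2],100]

```text
clock: 1.1
tcp_pos: [0.5147, 0.2568, 0.3181]
orientation: [2.786, 1.451, -0.001]
contact_force: [0.2, 0.5, -0.5]
grip_width: 0.0855
```

arm_command:
  increments:
    - [[0.015,-0.045,0],[0,0,0],100]
    - [[0.026,-0.091,0],[0,0,0],100]
    - [[0.026,-0.091,0],[0,0,0],100]
    - [[0.026,-0.091,0],[0,0,0],100]

```text
clock: 1.5
tcp_pos: [0.54, 0.1667, 0.3181]
orientation: [-2.788, -1.447, 0.001]
contact_force: [-0.2, 0.7, 0.4]
grip_width: 0.0853
```

Run:
```python
from h import *
o=r.get_obs();c=r.camera_model("wrist");im=r.grab_frame("wrist");print(o["tcp_pos"],o["contact_force"])
print(proj("wrist",[[.5412,.1655,.237],[.5632,.083,.215]],c), proj("wrist",[o["tcp_pos"]],c))
cv2.imwrite("pics/w1.png",im)
```

```text
[0.54003879 0.16665887 0.31812481] [-0.24900371  0.71167673  0.40533477]
[[254.98690209 208.71545834]
 [197.33298471 263.54670118]] [[255.56423836 265.16657437]]
```

View pics/w1.png

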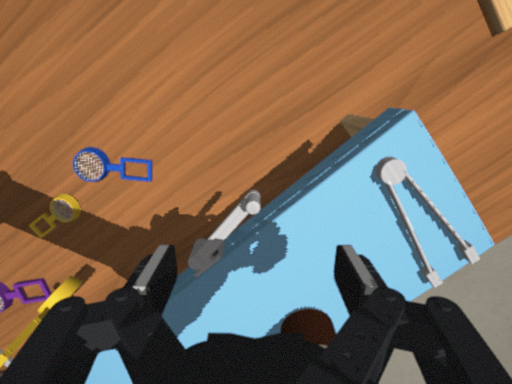

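The wrist view shows pin_b's top at about (254,202). The prediction was (255,209), so the estimate is good to a few mm.

Run:
```python
from h import *
print(plane("wrist",[[254,202]],.237))
```

```text
[[0.53561968 0.17000422 0.237     ]]
```

arm_command:
  increments:
    - [[0,0,-0.03],[0,0,0],100]
    - [[0,0,-0.06],[0,0,0],70]
    - [[0,0,-0.079],[0,0,0],50]
    - [[0,0,-0.079],[0,0,0],50]
    - [[0,0,-0.079],[0,0,0],50]
    - [[0,0,-0.079],[0,0,0],50]

```text
clock: 2.15
tcp_pos: [0.5406, 0.1692, 0.2406]
orientation: [-2.785, -1.454, -0.003]
contact_force: [-0.2, 0.8, -0.3]
grip_width: 0.0428
```

arm_command:
  increments:
    - [[-0.003,0.001,0],[0,0,0],20]
    - [[-0.003,0.001,0],[0,0,0],5]
    - [[-0.003,0.001,0],[0,0,0],5]
    - [[-0.003,0.001,0],[0,0,0],5]
    - [[-0.003,0.001,0],[0,0,0],5]
    - [[-0.003,0.001,0],[0,0,0],5]
  newtons: 25

```text
clock: 2.75
tcp_pos: [0.5374, 0.1692, 0.24]
orientation: [-2.786, -1.452, -0.002]
contact_force: [-1.3, -1.2, 5.7]
grip_width: 0.0106
```

arm_command:
  increments:
    - [[-0.008,-0.003,0.002],[0,0,0],5]
    - [[-0.017,-0.007,0.002],[0,0,0],5]
    - [[-0.024,-0.012,0.002],[0,0,0],5]
    - [[-0.031,-0.017,0.002],[0,0,0],5]
    - [[-0.037,-0.023,0.002],[0,0,0],5]
    - [[-0.043,-0.029,0.002],[0,0,0],5]
    - [[-0.048,-0.036,0.002],[0,0,0],5]
    - [[-0.052,-0.043,0.002],[0,0,0],5]
    - [[-0.055,-0.051,0.002],[0,0,0],5]
    - [[-0.0585,-0.059,0.002],[0,0,0],5]

```text
clock: 3.75
tcp_pos: [0.4754, 0.1107, 0.2404]
orientation: [-2.782, -1.453, 0.006]
contact_force: [-3.7, 3.2, -4.2]
grip_width: 0.0103
```

arm_command:
  increments:
    - [[-0.002,-0.008,0],[0,0,0],5]
    - [[-0.003,-0.016,0],[0,0,0],5]
    - [[-0.003,-0.024,0],[0,0,0],5]
    - [[-0.003,-0.031,0],[0,0,0],5]
    - [[-0.003,-0.034,0],[0,0,0],5]
    - [[-0.003,-0.034,0],[0,0,0],5]

```text
clock: 4.35
tcp_pos: [0.4741, 0.0757, 0.2405]
orientation: [-2.785, -1.451, 0.004]
contact_force: [-4.5, 2.1, -6.8]
grip_width: 0.0101
```

Run:
```python
from h import *
print(r.get_obs()["contact_force"]);t=r.grab_frame("top")
cv2.imwrite("pics/t2.png",cv2.resize(t[160:260,170:300],(780,600),interpolation=cv2.INTER_CUBIC))
```

```text
[-4.51106507  2.12633244 -6.75374848]
```

View pics/t2.png

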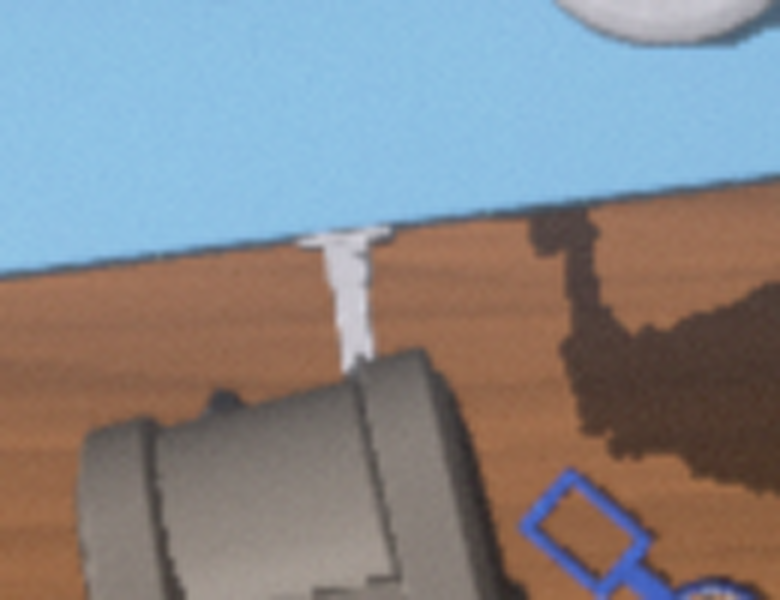

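Hook_b's arm now points almost straight out from its plate. I'll push gently on until the stop shows as a force.

arm_command:
  increments:
    - [[0,-0.004,0],[0,0,0],5]
    - [[0,-0.008,0],[0,0,0],5]
    - [[0,-0.008,0],[0,0,0],5]

```text
clock: 4.7
tcp_pos: [0.4742, 0.0747, 0.2407]
orientation: [-2.775, -1.456, -0.003]
contact_force: [-4.1, 21.5, -10.4]
grip_width: 0.0105
```

arm_command:
  increments:
    - [[0,0.008,0],[0,0,0],5]
    - [[0,0.008,0],[0,0,0],40]
    - [[0,0.008,0],[0,0,0],50]
    - [[0,0.008,0.02],[0,0,0],50]
    - [[0,0.008,0.05],[0,0,0],50]
    - [[0,0.008,0.08],[0,0,0.1],70]
    - [[0.01,-0.03,0.085],[0,0,0.2],90]
    - [[0.02,-0.07,0.085],[0,0,0.3],90]
    - [[0.03,-0.11,0.085],[0,0,0.4],90]
    - [[0.04,-0.15,0.085],[0,0,0.5],90]

```text
clock: 5.7
tcp_pos: [0.5166, -0.0849, 0.3277]
orientation: [2.335, 2.097, 0.004]
contact_force: [0.7, -0.2, 1.0]
grip_width: 0.0769
```

arm_command:
  increments:
    - [[0.005,-0.04,0],[0,0,0.1],90]
    - [[0.01,-0.08,0],[0,0,0.2],90]
    - [[0.018,-0.12,0],[0,0,0.215],90]
    - [[0.018,-0.132,0],[0,0,0.215],90]
    - [[0.018,-0.132,0],[0,0,0.215],90]

```text
clock: 6.2
tcp_pos: [0.5331, -0.2175, 0.327]
orientation: [2.107, 2.327, -0.001]
contact_force: [-0.2, 1.2, -0.2]
grip_width: 0.0768
```

Run:
```python
from h import *
o=r.get_obs();c=r.camera_model("wrist");im=r.grab_frame("wrist");t=r.grab_frame("top");print(o["tcp_pos"],o["orientation"],o["contact_force"])
print(proj("wrist",[[.5353,-.2131,.223],[.5076,-.2151,.237]],c))
cv2.imwrite("pics/w2.png",im);cv2.imwrite("pics/t3.png",t)
A=cv2.resize(im[100:300,150:350],(400,400));B=cv2.resize(t[170:240,180:250],(400,400),interpolation=cv2.INTER_CUBIC)
cv2.imwrite("pics/wt.png",np.hstack([A,B]))
```

```text
[ 0.53313275 -0.21746327  0.32699787] [ 2.10675574e+00  2.32708301e+00 -1.01503118e-03] [-0.19087577  1.2245369  -0.18667609]
[[259.71044257 199.58395215]
 [261.12545232 173.05687362]]
```

View pics/wt.png

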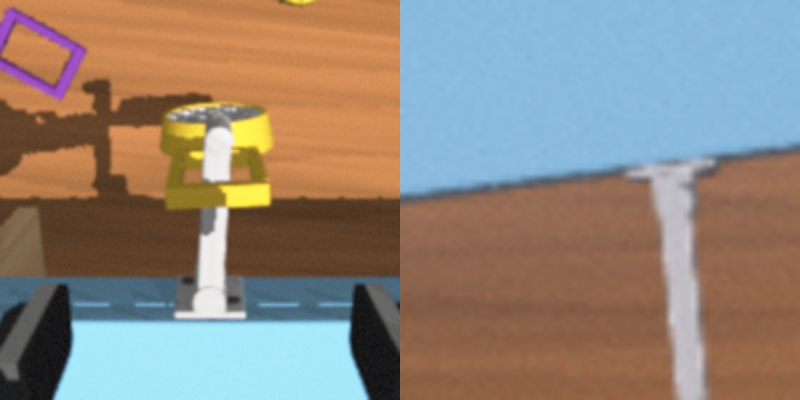

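The wrist crop shows the sieve bar centre at about (218,192) and pin_a at (219,138), which is within 4 px of the prediction. Hook_b is straight out in the top crop.

Run:
```python
from h import *
print(plane("wrist",[[259,196],[233,195.5],[285.5,192.5]],.223),plane("wrist",[[259.5,169]],.237))
im=cv2.imread("pics/w2.png");hs=cv2.cvtColor(im,cv2.COLOR_BGR2HSV);m=cv2.inRange(hs,(20,120,190),(35,255,255));m[:185]=0;m[:,300:]=0;m[:,:220]=0;m[210:]=0
ys,xs=np.nonzero(m);print(xs.min(),xs.max(),ys.min(),ys.max())
```

```text
[[ 0.53235723 -0.20968714  0.223     ]
 [ 0.53426284 -0.23217076  0.223     ]
 [ 0.52676155 -0.18723972  0.223     ]] [[ 0.50481003 -0.21254219  0.237     ]]
259 284 189 203
```

arm_command:
  increments:
    - [[0,0.006,-0.03],[0,0,0.05],90]
    - [[0,0.006,-0.06],[0,0,0.05],90]
    - [[0,0.006,-0.09],[0,0,0.05],90]
    - [[0,0.006,-0.124],[0,0,0.05],90]
    - [[0,0.006,-0.124],[0,0,0.05],80]
    - [[0,0.006,-0.124],[0,0,0.05],70]
    - [[0,0.006,-0.124],[0,0,0.05],60]
    - [[0,0.006,-0.124],[0,0,0.05],50]
    - [[0,0.006,-0.124],[0,0,0.05],40]
    - [[0,0.006,-0.124],[0,0,0.05],40]
  newtons: 30

```text
clock: 7.3
tcp_pos: [0.5349, -0.208, 0.2045]
orientation: [2.04, 2.385, 0.004]
contact_force: [-0.3, 1.9, 8.1]
grip_width: 0.0454
```

arm_command:
  increments:
    - [[0,0,0],[0,0,0],40]
    - [[0,0,0],[0,0,0],40]
    - [[0,0,0],[0,0,0],40]

```text
clock: 7.6
tcp_pos: [0.5349, -0.208, 0.2045]
orientation: [2.04, 2.385, 0.004]
contact_force: [-0.8, 1.0, 7.6]
grip_width: 0.0454
```

arm_command:
  increments:
    - [[0,0,0],[0,0,0],35]
    - [[0,0,0.008],[0,0,0],35]
    - [[0,0,0.016],[0,0,0],35]
    - [[0,0,0.024],[0,0,0],35]
    - [[0,0,0.032],[0,0,0],35]
    - [[0,0,0.032],[0,0,0],35]
  newtons: 40

```text
clock: 8.2
tcp_pos: [0.5341, -0.2082, 0.2358]
orientation: [2.041, 2.385, 0.002]
contact_force: [0.3, -0.4, -0.4]
grip_width: 0.045
```

Run:
```python
from h import *
o=r.get_obs();print(o["tcp_pos"],o["contact_force"])
s=r.grab_frame("side");w=r.grab_frame("wrist")
A=cv2.resize(s[160:280,250:370],(400,400),interpolation=cv2.INTER_CUBIC);B=cv2.resize(w[50:300,130:380],(400,400))
cv2.imwrite("pics/sw3.png",np.hstack([A,B]))
```

```text
[ 0.53409879 -0.20821635  0.23578062] [ 0.26479614 -0.4086271  -0.424279  ]
```

View pics/sw3.png

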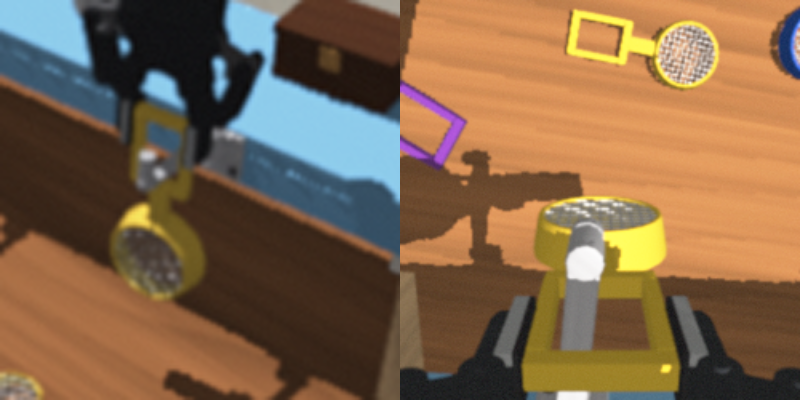

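The sieve is held and lifted. The pin top clears the bar inside the loop, and the arm sits about 5 mm off-centre towards -y in the opening. I'll centre it while drawing out along the arm.

arm_command:
  increments:
    - [[0,-0.004,0],[0,0,0],35]
    - [[-0.01,-0.005,0],[0,0,0],35]
    - [[-0.02,-0.006,0],[0,0,0],35]
    - [[-0.03,-0.007,0],[0,0,0],35]
    - [[-0.04,-0.008,0],[0,0,0],35]
    - [[-0.05,-0.009,0],[0,0,0],35]
    - [[-0.058,-0.009,0],[0,0,0],35]
    - [[-0.058,-0.009,0.01],[0,0,0],35]
    - [[-0.058,-0.009,0.01],[0,0,0],35]

```text
clock: 9.2
tcp_pos: [0.4764, -0.2172, 0.246]
orientation: [2.041, 2.385, 0.002]
contact_force: [0.6, 0.7, -0.5]
grip_width: 0.0457
```

arm_command:
  increments:
    - [[-0.01,0.02,0],[0,0,0],35]
    - [[-0.02,0.05,0],[0,0,-0.01],35]
    - [[-0.03,0.085,0],[0,0,-0.02],35]
    - [[-0.03,0.12,0],[0,0,-0.03],35]
    - [[-0.03,0.16,0],[0,0,-0.04],35]
    - [[-0.03,0.2,0],[0,0,-0.05],35]
    - [[-0.03,0.235,0],[0,0,-0.05],35]
    - [[-0.03,0.265,0],[0,0,-0.05],35]
    - [[-0.03,0.288,-0.005],[0,0,-0.05],35]
    - [[-0.03,0.288,-0.01],[0,0,-0.05],35]

```text
clock: 10.2
tcp_pos: [0.4462, 0.0751, 0.2347]
orientation: [2.094, 2.341, 0.004]
contact_force: [0.4, -0.6, -1.0]
grip_width: 0.0455
```

arm_command:
  increments:
    - [[0,0,0],[0,0,0],35]
    - [[0,0,0],[0,0,0],35]

```text
clock: 10.4
tcp_pos: [0.4457, 0.0702, 0.2344]
orientation: [2.103, 2.334, -0.0]
contact_force: [-0.4, -1.2, -0.6]
grip_width: 0.045
```

Run:
```python
from h import *
o=r.get_obs();print(o["tcp_pos"],o["orientation"],o["contact_force"])
s=r.grab_frame("side");w=r.grab_frame("wrist");p=proj("side",[[.4765,.0747,.237]])[0];print(p)
x,y=int(p[0]),int(p[1])
A=cv2.resize(s[y-60:y+60,x-60:x+60],(400,400),interpolation=cv2.INTER_CUBIC);B=cv2.resize(w[134:384,130:380],(400,400))
cv2.imwrite("pics/sw4.png",np.hstack([A,B]))
```

```text
[0.4456517  0.07019515 0.23438926] [ 2.10293534e+00  2.33359084e+00 -4.69756743e-04] [-0.42256183 -1.18906554 -0.55240256]
[205.31092084 165.65425307]
```

View pics/sw4.png

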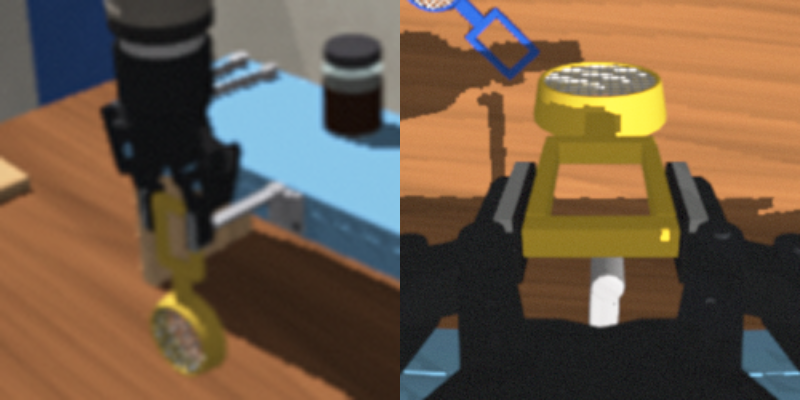

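Pin_b is seen at (608,288) and the loop centre is at 601, so the offset is about 2 mm. I'll go in along the arm, checking the force on the way.

arm_command:
  increments:
    - [[0.008,0.003,0],[0,0,0],35]
    - [[0.016,0.004,0],[0,0,0],35]
    - [[0.024,0.0045,0],[0,0,0],35]
    - [[0.032,0.005,0],[0,0,0],35]
    - [[0.04,0.006,0],[0,0,0],35]
    - [[0.048,0.007,0],[0,0,0],35]
    - [[0.048,0.007,0],[0,0,0],35]

```text
clock: 11.2
tcp_pos: [0.4946, 0.0783, 0.2343]
orientation: [2.101, 2.335, 0.0]
contact_force: [-0.6, 0.0, -0.8]
grip_width: 0.0454
```

arm_command:
  increments:
    - [[0.008,0.001,0],[0,0,0],35]
    - [[0.015,0.0015,0],[0,0,0],35]
    - [[0.02,0.002,0],[0,0,0],35]
    - [[0.02,0.002,0],[0,0,0],35]

```text
clock: 11.6
tcp_pos: [0.5142, 0.0802, 0.2343]
orientation: [2.102, 2.335, 0.0]
contact_force: [-0.2, -0.7, -0.4]
grip_width: 0.0452
```

Run:
```python
from h import *
o=r.get_obs();print(o["tcp_pos"],o["orientation"],o["contact_force"])
s=r.grab_frame("side");w=r.grab_frame("wrist");p=proj("side",[[.4765,.0747,.237]])[0]
x,y=int(p[0]),int(p[1])
A=cv2.resize(s[y-40:y+40,x-40:x+40],(400,400),interpolation=cv2.INTER_CUBIC);B=cv2.resize(w[84:334,130:380],(400,400))
cv2.imwrite("pics/sw5.png",np.hstack([A,B]))
```

```text
[0.51416721 0.08019953 0.23429973] [2.10150414e+00 2.33478095e+00 3.04810016e-04] [-0.19755567 -0.67075533 -0.43256835]
```

View pics/sw5.png

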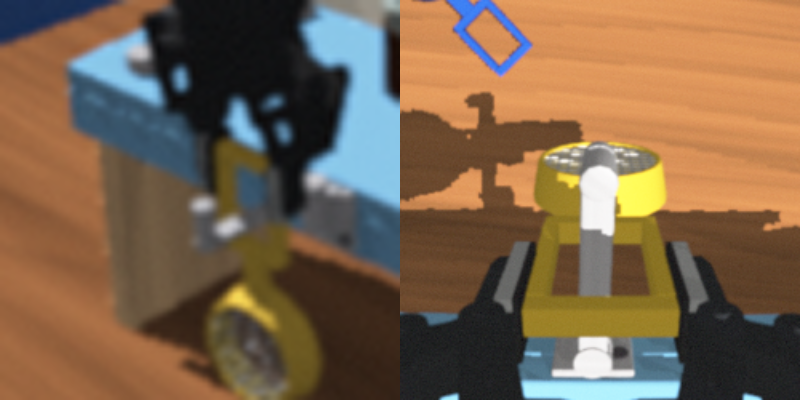

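The arm passes centred through the loop, with the pin outside it. I'll lower onto the arm.

arm_command:
  increments:
    - [[0,0,-0.006],[0,0,0],35]
    - [[0,0,-0.012],[0,0,0],35]
    - [[0,0,-0.018],[0,0,0],35]
    - [[0,0,-0.024],[0,0,0],35]
    - [[0,0,-0.027],[0,0,0],35]
    - [[0,0,-0.029],[0,0,0],35]
    - [[0,0,-0.029],[0,0,0],35]

```text
clock: 12.4
tcp_pos: [0.5134, 0.0801, 0.2051]
orientation: [-2.102, -2.335, 0.0]
contact_force: [0.2, -0.3, -1.0]
grip_width: 0.0454
```

arm_command:
  increments:
    - [[0,0,-0.001],[0,0,0],35]
    - [[0,0,-0.001],[0,0,0],35]

```text
clock: 12.6
tcp_pos: [0.5137, 0.0802, 0.2047]
orientation: [2.102, 2.335, 0.001]
contact_force: [0.0, -0.3, 1.3]
grip_width: 0.0453
```

arm_command:
  increments:
    - [[0,0,-0.001],[0,0,0],35]
    - [[0,0,-0.001],[0,0,0],35]

```text
clock: 12.8
tcp_pos: [0.5137, 0.0802, 0.2045]
orientation: [2.102, 2.335, 0.002]
contact_force: [-3.5, -0.6, 9.9]
grip_width: 0.0451
```

arm_command:
  increments:
    - [[0,0,0.0007],[0,0,0],35]
    - [[0,0,0.0007],[0,0,0],53]
    - [[0,0,0.0007],[0,0,0],56]
    - [[0,0,0.0007],[0,0,0],60]
    - [[0,0,0.0007],[0,0,0],66]
    - [[0,0,0.0007],[0,0,0],74]
    - [[0,0,0.0007],[0,0,0],82]
    - [[0,0,0.0007],[0,0,0],85]
    - [[0,0,0.0007],[0,0,0],85]

```text
clock: 13.7
tcp_pos: [0.5134, 0.0801, 0.204]
orientation: [-2.102, -2.335, 0.0]
contact_force: [-0.2, -0.3, 0.6]
grip_width: 0.0726
```

arm_command:
  increments:
    - [[0,0,0.01],[0,0,0],85]
    - [[0,0,0.03],[0,0,0],85]
    - [[0,0,0.055],[0,0,0],85]
    - [[0,0,0.085],[0,0,0],85]
    - [[0,0,0.115],[0,0,0],85]
    - [[0,0,0.115],[0,0,0],85]

```text
clock: 14.3
tcp_pos: [0.5157, 0.0804, 0.3241]
orientation: [2.099, 2.332, 0.012]
contact_force: [0.2, 0.2, 0.5]
grip_width: 0.0726
```

Run:
```python
from h import *
o=r.get_obs();print(o["tcp_pos"],o["orientation"],o["contact_force"],o["grip_width"])
s=r.grab_frame("side");w=r.grab_frame("wrist");p=proj("side",[[.4765,.0747,.237]])[0]
x,y=int(p[0]),int(p[1])
A=cv2.resize(s[y-40:y+60,x-40:x+60],(400,400),interpolation=cv2.INTER_CUBIC);B=cv2.resize(w[84:334,130:380],(400,400))
cv2.imwrite("pics/sw6.png",np.hstack([A,B]))
```

```text
[0.51573494 0.08040239 0.32405136] [2.09925113 2.33170831 0.01165014] [0.21872855 0.16350312 0.51139067] 0.0726464417760483
```

View pics/sw6.png

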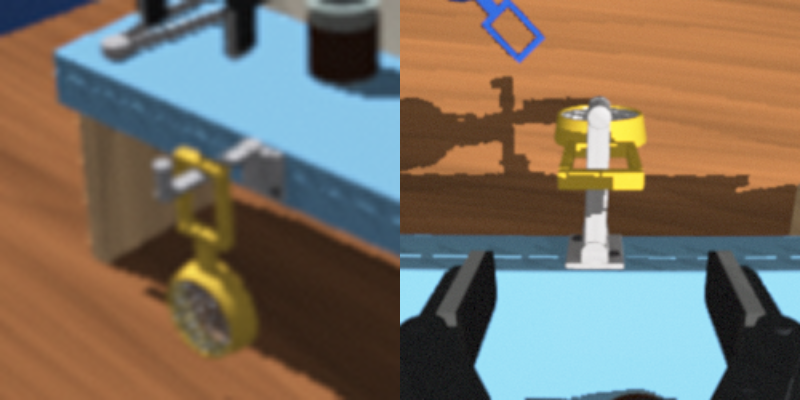

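The sieve now hangs freely on the fully swung-out hook_b, upright with its bar across the arm. Next I fold hook_a.

arm_command:
  increments:
    - [[0,-0.03,0],[0,0,-0.08],85]
    - [[0,-0.065,0],[0,0,-0.16],80]
    - [[0,-0.1,0],[0,0,-0.24],70]
    - [[-0.01,-0.14,0],[0,0,-0.32],60]
    - [[-0.01,-0.18,0],[0,0,-0.4],55]
    - [[-0.01,-0.22,0],[0,0,-0.48],55]
    - [[-0.01,-0.255,0],[0,0,-0.56],55]
    - [[-0.01,-0.285,0],[0,0,-0.64],55]
    - [[-0.01,-0.294,0],[0,0,-0.71],55]
    - [[-0.01,-0.294,0],[0,0,-0.71],55]

```text
clock: 15.4
tcp_pos: [0.5019, -0.2164, 0.318]
orientation: [-2.786, -1.45, 0.004]
contact_force: [0.3, 0.4, -0.6]
grip_width: 0.047
```

arm_command:
  increments:
    - [[0,0,0],[0,0,0],55]
    - [[0,0,-0.03],[0,0,0],55]
    - [[0,0,-0.055],[0,0,0],55]
    - [[0,0,-0.07],[0,0,0],55]
    - [[0,0,-0.078],[0,0,0],55]
    - [[0,0,-0.078],[0,0,0],55]

```text
clock: 16.0
tcp_pos: [0.503, -0.2127, 0.24]
orientation: [-2.779, -1.461, 0.002]
contact_force: [-0.1, -0.6, -0.2]
grip_width: 0.0467
```

arm_command:
  increments:
    - [[0.003,-0.001,0.002],[0,0,0],30]
    - [[0.003,-0.001,0.002],[0,0,0],5]
    - [[0.003,-0.001,0.002],[0,0,0],5]
    - [[0.003,-0.001,0.002],[0,0,0],5]
    - [[0.003,-0.001,0.002],[0,0,0],5]
    - [[0.003,-0.001,0.002],[0,0,0],5]
  newtons: 25

```text
clock: 16.6
tcp_pos: [0.507, -0.2152, 0.244]
orientation: [2.781, 1.458, 0.002]
contact_force: [-1.3, -0.9, 6.1]
grip_width: 0.0103
```

arm_command:
  increments:
    - [[0,0.007,0],[0,0,0],5]
    - [[0,0.0145,0],[0,0,0],5]
    - [[0.001,0.023,0],[0,0,0],5]
    - [[0.003,0.031,0],[0,0,0],5]
    - [[0.0055,0.039,0],[0,0,0],5]
    - [[0.009,0.047,0],[0,0,0],5]
    - [[0.0135,0.054,0],[0,0,0],5]
    - [[0.018,0.061,0],[0,0,0],5]
    - [[0.024,0.0675,0],[0,0,0],5]
    - [[0.03,0.0735,0],[0,0,0],5]

```text
clock: 17.6
tcp_pos: [0.5371, -0.1416, 0.2439]
orientation: [2.781, 1.458, 0.002]
contact_force: [-0.0, -3.9, 6.0]
grip_width: 0.0102
```

arm_command:
  increments:
    - [[0.007,0.005,0],[0,0,0],5]
    - [[0.014,0.0095,0],[0,0,0],5]
    - [[0.022,0.013,0],[0,0,0],5]
    - [[0.03,0.016,0],[0,0,0],5]
    - [[0.038,0.018,0],[0,0,0],5]
    - [[0.046,0.0195,0],[0,0,0],5]
    - [[0.05,0.02,0],[0,0,0],5]
    - [[0.05,0.02,0],[0,0,0],5]

```text
clock: 18.4
tcp_pos: [0.5797, -0.1248, 0.2426]
orientation: [-2.781, -1.451, 0.021]
contact_force: [-23.0, -6.1, 18.5]
grip_width: 0.0101
```

arm_command:
  increments:
    - [[-0.004,0,0],[0,0,0],5]
    - [[-0.006,0,0],[0,0,0],25]
    - [[-0.006,0,0],[0,0,0],35]
    - [[-0.006,0,0.01],[0,0,0],40]
    - [[-0.006,0,0.03],[0,0,0],40]
    - [[-0.006,0,0.06],[0,0,0],40]
    - [[-0.04,0,0.085],[0,0,0],60]
    - [[-0.08,0,0.095],[0,0,0],60]
    - [[-0.1,0,0.095],[0,0,0],60]
    - [[-0.1,0,0.095],[0,0,0],60]

```text
clock: 19.4
tcp_pos: [0.4847, -0.1214, 0.3393]
orientation: [-2.782, -1.458, -0.003]
contact_force: [0.5, 0.2, -0.5]
grip_width: 0.0512
```

Run:
```python
from h import *
o=r.get_obs();print(o["tcp_pos"],o["contact_force"])
c=r.camera_model("wrist");w=r.grab_frame("wrist");t=r.grab_frame("top")
cv2.imwrite("pics/w7.png",w);cv2.imwrite("pics/t7.png",t)
print(proj("wrist",[[.5826,-.122,.237],[.591,-.2068,.215]],c))
p=proj("wrist",[[.585,-.16,.22]],c)[0];x=int(np.clip(p[0],70,440));y=int(np.clip(p[1],70,310));print(x,y)
A=cv2.resize(w[y-70:y+70,x-70:x+70],(400,400),interpolation=cv2.INTER_CUBIC);B=cv2.resize(t[160:260,175:375],(800,400),interpolation=cv2.INTER_CUBIC)[:,:400]
B=cv2.resize(t[170:240,170:380],(800,266),interpolation=cv2.INTER_CUBIC)
s=r.grab_frame("side");A2=cv2.resize(s[130:270,170:310],(400,400),interpolation=cv2.INTER_CUBIC)
cv2.imwrite("pics/f7.png",np.vstack([np.hstack([A,A2])[:330],B]))
```

```text
[ 0.48468187 -0.12140467  0.33926206] [ 0.53094982  0.18016775 -0.52337474]
[[312.07242697 276.12987068]
 [246.08800893 306.07565819]]
279 285
```

View pics/f7.png

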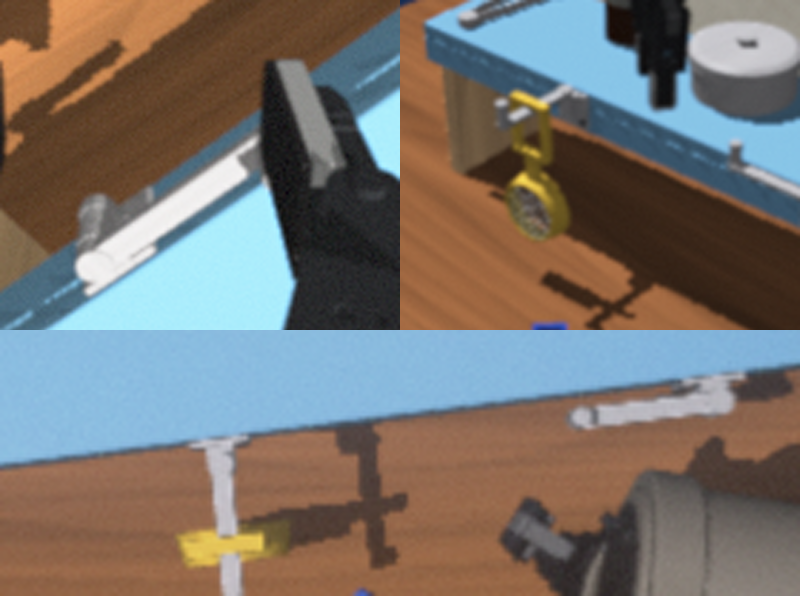

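Hook_a lies parallel to the shelf front (slope 0.109 against about 0.125), and the sieve hangs on hook_b. I'll measure both arm angles before handing in.

Run:
```python
from h import *
t=cv2.imread("pics/t7.png");hs=cv2.cvtColor(t,cv2.COLOR_BGR2HSV)
m=cv2.inRange(hs,(0,0,140),(179,60,255))
blue=cv2.inRange(hs,(95,80,120),(112,255,255))
# front edge: lowest blue pixel by column
xs=np.r_[135:215,240:310,330:345,375:425];ys=np.array([np.nonzero(blue[:230,x])[0].max() for x in xs])
P=plane("top",np.c_[xs,ys],.21);u=cv2.fitLine(P[:,:2].astype(np.float32),cv2.DIST_HUBER,0,.01,.01).ravel()[:2];u*=np.sign(u[1])
for nm,(x0,x1,y0,y1) in dict(b=(215,245,192,230),a=(327,358,265-95+100-100,282)).items():
    y0,y1=(192,235) if nm=="b" else (266-90,283-100+100-90+90-60) if 0 else (y0,y1)
    if nm=="a": x0,x1,y0,y1=328,357,270,285; y0,y1=273-99,281-0-99+0; y0,y1=172,184; y0,y1=272-0-0,0; y0,y1=170+int(395/3.81),170+int(425/3.81)
    if nm=="a": y0,y1=170+int(385/3.8*1)-0,0; y0,y1=268,285
    Y,X=np.nonzero(m[y0:y1,x0:x1]);print(nm,len(X))
    if len(X)<10: continue
    Q=plane("top",np.c_[X+x0,Y+y0],.215)[:,:2];d=cv2.fitLine(Q.astype(np.float32),cv2.DIST_HUBER,0,.01,.01).ravel()[:2]
    print(d,u,"theta",(np.arctan2(d[1],d[0])-np.arctan2(u[1],u[0]))%np.pi)
```

```text
b 209
[0.99598396 0.08953167] [-0.09850898  0.99513614] theta 1.561779
a 219
[ 0.5342876  -0.84530276] [-0.09850898  0.99513614] theta 0.46499562
```

Hook_b is at 1.56 rad. My crop for hook_a was in the wrong place because I misread the panel offset, so I'll redo that part.

Run:
```python
from h import *
t=cv2.imread("pics/t7.png");hs=cv2.cvtColor(t,cv2.COLOR_BGR2HSV)
m=cv2.inRange(hs,(0,0,140),(179,60,255))
m[:186]=0;m[198:]=0;m[:,:329]=0;m[:,352:]=0
Y,X=np.nonzero(m);Q=plane("top",np.c_[X,Y],.215)[:,:2]
d=cv2.fitLine(Q.astype(np.float32),cv2.DIST_HUBER,0,.01,.01).ravel()[:2]
print(len(X),d,"theta",np.arctan2(d[1],d[0])%np.pi-np.arctan2(.99514,-.09851))
print("pin",plane("top",[[170+584/3.81,170+87/3.81]],.237))
# bystanders moved?
a=cv2.imread("pics/top0.png");print("shelf-top diff px",(cv2.absdiff(a,t)[100:180,120:430].max(2)>60).sum())
```

```text
131 [ 0.07211721 -0.9973962 ] theta -0.026489681669789267
pin [[ 0.58250009 -0.12807349  0.237     ]]
shelf-top diff px 0
```

Hook_a is folded (0 within the measuring error), hook_b is fully out, and nothing on the shelf has changed. The gripper is clear and touching nothing.

```bash
python3 -c "
from bench import r
print(r.hand_in())"
```

```text
the job is handed in; nothing more can be done
None
```

I swung hook_b out to its stop, moved the yellow sieve from hook_a and hung it by its loop on hook_b. Then I folded hook_a back against its stop and handed the job in at about 20 s on the clock.

- **Hook_b:** its arm measures 1.56 rad in the last top view, which is fully out within measuring error. I felt the stop at about 21 N.
- **Sieve:** it hangs upright on hook_b with its bar across the arm, inside the pin. It stayed in the grip from lift-off until it rested on hook_b.
- **Hook_a:** it measures -0.03 rad, so 0 within error. The stop showed as about 23 N.
- **Things on the shelf:** comparing the first and last top views shows no changed pixels over most of the shelf top, where they stand. The strip along its left front edge was not compared.
- **Failed check:** my first reading of hook_a's angle gave 0.46 rad because the crop was in the wrong place. The figure above is from the corrected crop.
- **Unexplained force:** when I pinched each pin there was a 6 N upward force, and it rose to 18 N at the folding stop. I did not find the cause.

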